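# Set the rinse-water gate valve to a trickle

### The arm

A 6-joint arm with a two-finger parallel gripper is mounted at the origin on the work surface. World frame = base frame: x ahead of the robot, y to its left, z up, the work surface at z = 0. Lengths are in m, angles in rad, forces in N, time in s.
With the tool pointing down it reaches from about 0.35 to 0.85 m from the base axis. Payload 8.1 kg.
Tool frame: the origin (TCP) lies at the very end of the fingers, on their centre line; the grasp point (between the pads) lies 19 mm behind it; z points along the fingers, y is the direction in which the jaws open and shut (so a half turn about z gives the same grasp; the last joint's range is limited). The gripper opens to 93 mm and grips with 3 to 60 N. Pads are 15 mm wide; open, the fingers measure 128 mm over their backs; the gripper's body (75 mm by 188 mm) begins 65 mm behind the grasp point.
Start: joints at [-1.419, 0.13, 1.488, -0, 1.523, -0.085], TCP at [0.141, -0.583, 0.219] pointing down, gripper open.
Joint ranges: [-2.96, 2.96], [-0.89, 2.26], [0.02, 2.5], [-1.34, 4.48], [0, 2.73], [-2.66, 2.66]. Speed limits (rad/s): [2.39, 2.39, 2.79, 3.14, 3.14, 3.14].

### API

Orientations are given as a rotation vector (axis times angle).
In Python, from plant import read_state, read_camera, close_job gives the robot as it stands.
- The arm moves only by the tool jog_arm, never from a script. Its argument "motion" is one flat list of numbers, 7 for each row, row after row: the opening, from 0 (shut) to 1 (fully open), then the shift along the tool's x, y, z scaled (see below), then the turn, a rotation vector about the tool's x, y, z scaled (see below). A call has 1 to 8 rows; each row is the pose to reach, as a shift and turn from the pose measured when the call began, along the tool's axes at that moment; what a row does not reach only later rows make up. The controller multiplies each number of a shift by 0.5 m and each number of a turn by 90 degrees. A row lasts 1/10 s, in which the tool goes at most 50 mm and 8.59 degrees, less where a joint would pass 70% of its speed; a pose out of reach is approached as far as the arm can. A call with a number of a shift or a turn outside -1 to 1 is refused whole. A call with a gripper value outside its range is refused whole. The fingers move at their own pace and stop on an object; "grip_force" is the grip in N (left out, the last holds). Time passes only in rows, so rows that repeat a pose let the fingers close. It gives the time, the measured TCP pose, the force and the opening at its end, in the units of the state.
- read_state(): the state, without advancing time (a new reading comes with each control period).
- read_camera(name): name is "scene" or "top" or "wrist"; returns a dict with "frame" (384x512x3 uint8, red, green, blue), "vertical_fov" (degrees; the focal length in pixels is half the picture's height over the tangent of half this angle, whatever the lens; pixels are square), "cx", "cy" (the principal point, pixels), "world_from_camera" (4x4, takes a point from camera to world coordinates); the wrist camera has in their place "hand_eye" (4x4, takes a point from camera to tool coordinates, whose origin is the TCP and whose axes are the flange's). Camera axes: x right, y down, z forward; pixel columns grow to the right and rows downward; lengths in m; the calibration is good to about 2 mm. The wrist camera is an equidistant fisheye: a pixel r from the principal point sees the ray r / f radians off the axis. A picture is of the moment at which its call begins: read the wrist's pose just before it. There is no depth.
- close_job(): hands the job in, once; it reports no verdict.
The state is a dict: "t": time; "q": joint angles; "dq": joint speeds; "joint_torque": joint torques, N m; "tool_pos": TCP position; "orientation": TCP orientation; "force": force on the tool from outside, world axes, zero at the start; "wrist_torque": the same for the moment, N m; "opening": finger opening in m.
Only numpy, scipy, OpenCV 4.12 (cv2) and the standard library are available. Lean on these libraries where they do the work, as an engineer would, in place of code of your own. Each camera call takes 0.05 s, during which the arm holds its last target.

### The job

Close the rinse-water valve on the bench by turning its handwheel clockwise by the revolving handle until you feel it seat, without forcing it. Then open it again so that the stem is lifted by half a turn: the worn wheel has free play, so take that up first and count the half turn only from where the wheel begins to drive the stem. Let go of the wheel and leave the glassware and the slide box where they are.

Things in the scene. Friction and masses are not known exactly. Their poses are not given: they have to be found in the camera images.
- valve: Brass rising-stem gate valve standing fixed on the bench in a short steel water pipe. Origin: centre of its underside on the bench, straight below the wheel's axis; z up; the pipe (28 mm thick, axis 45 mm above the bench) runs along y, 150 mm each way, then turns down into the bench. The valve does not move.
- wheel: Dark cast handwheel lying level, 124 mm across, three spokes, turning about its upright axis. Origin: on the axis at the hub's underside, 118 mm above the bench. The rim bar is 14 mm thick, its centre line 130 mm above the bench on a 55 mm radius. z up; x points from the axis to the handle. Clockwise seen from above closes, counter-clockwise opens.
- hub_top (a point): Centre of the hub's top, 136 mm above the bench. The hub is loose on the stem nut: 50 to 100 degrees of free play in all, in which the wheel turns with under 1 N at the handle and the stem stays still. Where in the play it starts is unknown. After closing, the whole play must be turned back before the stem lifts again.
- handle_grip (a point): Point on the axis of the upright black round handle (22 mm thick, 50 mm tall), 20 mm below its top, 174 mm above the bench. The handle spins freely on a pin on the rim, 55 mm from the wheel's axis, so it can be pinched from above and carried round without turning the gripper. Driving the stem takes about 4 to 7 N here.
- stem: Steel stem, 14 mm thick, in the middle of the hub. Origin: centre of its top; x along the valve's x. It rises 3 mm per driven turn and does not turn. Shut, it is 144 mm above the valve's origin; it starts 0.25 to 0.7 turn above that. On the seat the sprung hub yields: the force at the handle goes to 9 N, then climbs 1.3 N per 0.1 rad; over 16 N the stem is wrenched round in its guide.
- reagent_bottle: Bystander: amber bottle 52 mm thick, 105 mm tall, loose. Origin at the centre of its underside.
- beaker: Bystander: glass beaker 70 mm across, 75 mm tall, loose. Origin at the centre of its underside.
- slide_box: Bystander: dark wooden microscope slide box 92 x 172 x 36 mm, loose. Origin at the centre of its underside.

How it is judged:
On the way:
1. the valve is closed: the stem is down on its seat (z of stem in the frame of valve below 0.14403 m), for 0.1 s.
At the end, for the whole second after the job is handed in: the stem stands half a turn (1.5 mm) above the closed position, within a tenth of a turn (0.3 mm); the wheel is still and released; the bottle, beaker and slide box are within 20 mm of where they were (z of stem in the frame of valve between 0.1452 and 0.1458 m and angular speed of wheel below 0.1 rad/s and contact force between anything else and wheel below 0.2 N and distance of each of reagent_bottle, beaker, slide_box from where it was at the start of the episode below 0.02 m); the robot touches nothing.
It fails at once if the closed valve is overforced (about 16 N or more at the handle): the stem is wrenched round in its guide by more than 0.15 rad (angle between the x axis of stem and the x axis of valve, either way round above 0.15 rad).
It fails at once if a bystander is knocked (moved over 20 mm) (distance of any of reagent_bottle, beaker, slide_box from where it was at the start of the episode above 0.02 m).
It also fails if it takes over 67 s, if anything falls off the work surface, if the arm or the gripper's body presses on something with over 40 N, if the wrist force passes 120 N, or if a joint passes its speed limit or range.

## Working session

There is one attempt and no reset: what is moved stays moved. The work goes in short steps, Python scripts to look and compute and a tool call to move; the robot and the scene stay as the last step left them, time stands still between calls to the robot, and variables do not carry over. Pictures are saved under pics/ and viewed, and the job is handed in when it is done.

Besides the shell and the picture viewer there is one more tool, called after ">>>" in YAML: its name, and indented under it one key for each argument. jog_arm: Moves the arm, as the interface text tells. Its arguments: {"type":"object","properties":{"motion":{"type":"array","items":{"type":"number"}},"grip_force":{"type":"number"}},"required":["motion"]}

```bash
ls; mkdir -p pics; python3 - <<'E'
from plant import *
import cv2,numpy as np
s=read_state();print(s)
for n in("scene","top","wrist"):
    c=read_camera(n);cv2.imwrite(f"pics/{n}0.png",c["frame"][:,:,::-1]);np.save(f"pics/{n}0.npy",c,allow_pickle=True)
    print({k:v for k,v in c.items() if k!="frame"})
E
```

```text
pics
{'t': 0.0, 'q': array([-1.41939182e+00,  1.31114351e-01,  1.48927323e+00,  4.47404228e-05,
        1.52303864e+00, -8.53808899e-02]), 'dq': array([ 4.51841143e-04,  2.85325739e-04,  5.67487766e-05, -8.75280667e-04,
        1.20570401e-03,  2.84715641e-04]), 'joint_torque': array([ 2.37804306e-03, -5.59835887e+01, -4.91758561e+01,  7.70059205e-02,
        3.54514306e-02, -1.35947239e-04]), 'tool_pos': array([ 0.14070916, -0.58267271,  0.21761876]), 'orientation': array([-3.11777998e+00, -3.70853307e-01,  2.48907270e-05]), 'force': array([-0.90865507,  0.47892577,  0.6927619 ]), 'wrist_torque': array([-0.03436793, -0.03850744, -0.00904985]), 'opening': 0.09281858677840558}
{'vertical_fov': 47.52989482001405, 'cx': 248.62251588532703, 'cy': 190.5518955536815, 'world_from_camera': array([[ 1.39399070e-01,  8.34680775e-01, -5.32800059e-01,
         1.01283650e+00],
       [ 9.90235798e-01, -1.16967412e-01,  7.58398922e-02,
        -3.78526701e-02],
       [ 9.81855859e-04, -5.38169702e-01, -8.42835932e-01,
         8.43352990e-01],
       [ 0.00000000e+00,  0.00000000e+00,  0.00000000e+00,
         1.00000000e+00]])}
{'vertical_fov': 53.614884890272016, 'cx': 253.08639762464404, 'cy': 189.7285925421378, 'world_from_camera': array([[-0.0120356 , -0.99526562,  0.09644422,  0.49069576],
       [-0.99979906,  0.01043167, -0.01711767,  0.0239222 ],
       [ 0.01603055, -0.09663086, -0.99519119,  0.90719997],
       [ 0.        ,  0.        ,  0.        ,  1.        ]])}
{'vertical_fov': 65.70646984690485, 'cx': 253.3664004797401, 'cy': 192.60549674969036, 'hand_eye': array([[ 3.75772964e-04, -9.68435311e-01, -2.49264732e-01,
         6.81168433e-02],
       [ 9.99999870e-01,  4.49759560e-04, -2.39865959e-04,
        -1.05875020e-03],
       [ 3.44403861e-04, -2.49264609e-01,  9.68435354e-01,
        -1.65435181e-01],
       [ 0.00000000e+00,  0.00000000e+00,  0.00000000e+00,
         1.00000000e+00]])}
```

View pics/scene0.png

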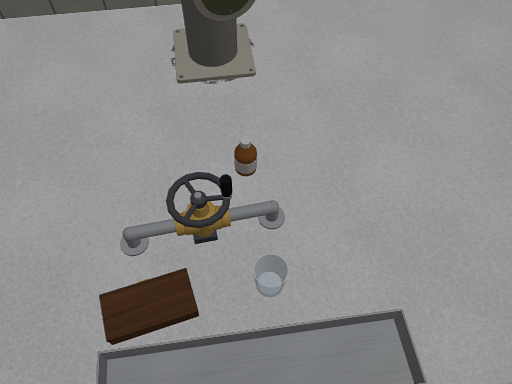

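View pics/top0.png

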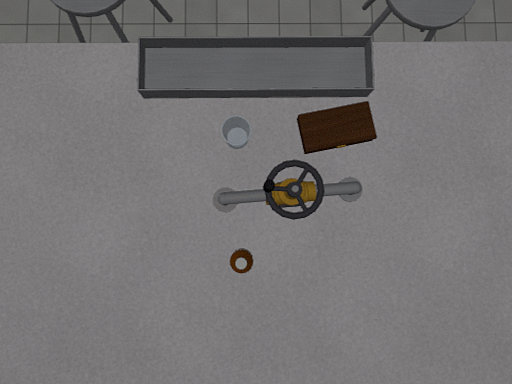

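```bash
cat >h.py <<'E'
import numpy as np,cv2
def ray(c,u,v):
    f=192/np.tan(np.radians(c["vertical_fov"])/2)
    T=c["world_from_camera"];d=T[:3,:3]@np.array([(u-c["cx"])/f,(v-c["cy"])/f,1]);return T[:3,3],d/np.linalg.norm(d)
def onz(c,u,v,z):
    o,d=ray(c,u,v);return o+d*(z-o[2])/d[2]
def tri(r1,r2):
    (a,d),(b,e)=r1,r2
    s=np.linalg.lstsq(np.c_[d,-e],b-a,rcond=None)[0];p,q=a+s[0]*d,b+s[1]*e
    return (p+q)/2,np.linalg.norm(p-q)
E
python3 - <<'E'
import numpy as np,cv2
from h import *
for n,(x0,y0,x1,y1) in dict(scene=(160,165,240,235),top=(255,150,335,228)).items():
    c=np.load(f"pics/{n}0.npy",allow_pickle=True).item();im=c["frame"][y0:y1,x0:x1]
    cv2.imwrite(f"pics/{n}0z.png",cv2.resize(im[:,:,::-1],None,fx=7,fy=7,interpolation=cv2.INTER_NEAREST))
    m=(im.max(2)<25).astype(np.uint8)
    k,l,st,ce=cv2.connectedComponentsWithStats(m)
    for i in range(1,k):
        if st[i,4]>15: print(n,st[i]+[x0,y0,0,0,0],ce[i]+[x0,y0])
E
```

```text
scene [220 175  12  22 214] [225.63551402 185.3411215 ]
top [305 150  17   4  23] [312.69565217 151.04347826]
top [264 179  11  14  94] [268.35106383 185.68085106]
```

View pics/scene0z.png

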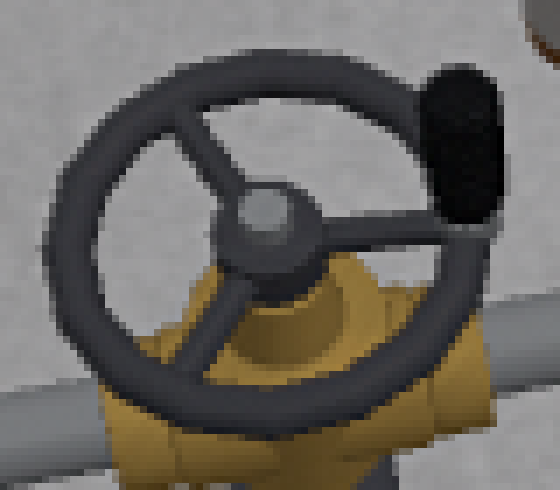

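View pics/top0z.png

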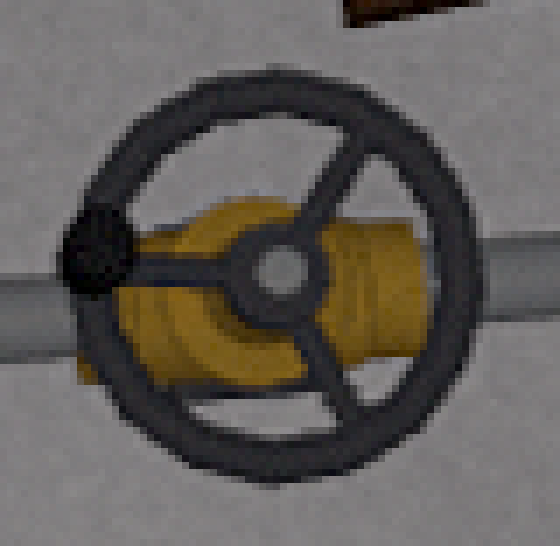

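```bash
python3 - <<'E'
import numpy as np,cv2
from h import *
C={n:np.load(f"pics/{n}0.npy",allow_pickle=True).item() for n in("scene","top")}
t,s=C["top"],C["scene"]
print("stem top",onz(t,295.1,188.4,.1455),onz(s,160+265/7-.4,165+209/7-.4,.1455),tri(ray(t,295.1,188.4),ray(s,197.5,194.5)))
print("wheel top",onz(t,295.0,189.2,.13))
print("handle",onz(t,268.6,185.8,.169),onz(s,225.8,185.3,.169),tri(ray(t,268.6,185.8),ray(s,225.8,185.3)))
# wheel ellipse in top by mask
for n,c,(x0,y0,x1,y1) in(("top",t,(255,150,335,228)),("scene",s,(160,165,240,235))):
    im=c["frame"][y0:y1,x0:x1].astype(int)
    m=((im.max(2)<72)&(im.max(2)-im.min(2)<18)).astype(np.uint8)
    k,l,st,ce=cv2.connectedComponentsWithStats(m);i=1+np.argmax(st[1:,4]);print(n,st[i]+[x0,y0,0,0,0])
    cv2.imwrite(f"pics/m{n}.png",cv2.resize((l==i).astype(np.uint8)*255,None,fx=5,fy=5))
print("bottle",onz(t,241,261.5,.1),"beaker",onz(t,236,131,.04),"box corners",[onz(t,*p,.036)[:2].round(3) for p in((297,114),(369,102),(376,139),(304,153))])
print("pipe ends",onz(t,224,199,.05),onz(t,353,188,.05))
E
```

```text
stem top [ 0.56631762 -0.0740261   0.1455    ] [ 0.56694469 -0.071933    0.1455    ] (array([ 0.56648071, -0.07298933,  0.14492123]), np.float64(0.002217059642224853))
wheel top [ 0.56620322 -0.07577531  0.13      ]
handle [ 0.56963449 -0.01920571  0.169     ] [ 0.56927778 -0.01735786  0.169     ] (array([ 0.56965148, -0.01826923,  0.16976609]), np.float64(0.0017924882771432297))
top [ 262  160   66   59 1477]
scene [ 166  172   66   56 1630]
bottle [0.41812055 0.03718105 0.1       ] beaker [0.71241928 0.04710855 0.04      ] box corners [array([ 0.753, -0.097]), array([ 0.781, -0.268]), array([ 0.692, -0.281]), array([ 0.66 , -0.111])]
pipe ends [0.55341743 0.07513411 0.05      ] [ 0.57533709 -0.21844029  0.05      ]
```

>>> jog_arm:
  motion: [1,0.55,-0.448,-0.1,0,0,0.15,1,0.55,-0.448,-0.1,0,0,0.15,1,0.55,-0.448,-0.1,0,0,0.15,1,0.55,-0.448,-0.1,0,0,0.15,1,0.55,-0.448,-0.1,0,0,0.15,1,0.55,-0.448,-0.1,0,0,0.15,1,0.55,-0.448,-0.1,0,0,0.15,1,0.55,-0.448,-0.1,0,0,0.15]
  grip_force: 30

```text
t: 0.95
tool_pos: [0.3582, -0.2971, 0.2692]
orientation: [-3.14, -0.009, -0.003]
force: [0.2, -1.4, 0.3]
opening: 0.0931
```

>>> jog_arm:
  motion: [1,0.42,-0.557,0.04,0,0,0,1,0.42,-0.557,0.04,0,0,0,1,0.42,-0.557,0.04,0,0,0,1,0.42,-0.557,0.04,0,0,0,1,0.42,-0.557,0.04,0,0,0,1,0.42,-0.557,0.04,0,0,0,1,0.42,-0.557,0.04,0,0,0,1,0.42,-0.557,0.04,0,0,0]

```text
t: 1.75
tool_pos: [0.568, -0.0134, 0.2482]
orientation: [-3.138, -0.016, -0.0]
force: [-1.2, -0.9, -1.3]
opening: 0.0932
```

```bash
python3 - <<'E'
from plant import *
import cv2,numpy as np
s=read_state();print(s["tool_pos"],s["orientation"],s["force"])
c=read_camera("wrist");cv2.imwrite("pics/w1.png",c["frame"][:,:,::-1])
E
```

```text
[ 0.56802407 -0.01340199  0.24816323] [-3.13842782e+00 -1.61229101e-02 -1.48707214e-04] [-1.24714444 -0.87199835 -1.25366924]
```

View pics/w1.png

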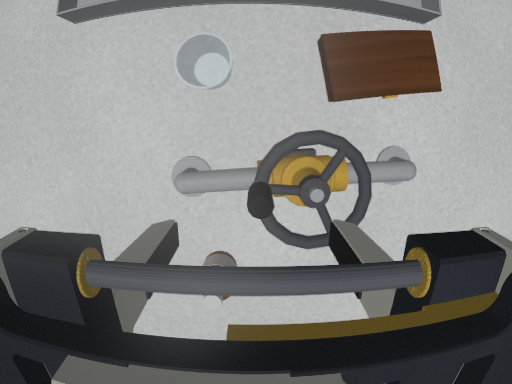

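```bash
cat >>h.py <<'E'
from scipy.spatial.transform import Rotation as R
def wpix(c,s,P):
    T=np.eye(4);T[:3,:3]=R.from_rotvec(s["orientation"]).as_matrix();T[:3,3]=s["tool_pos"];T=T@c["hand_eye"]
    p=T[:3,:3].T@(np.array(P)-T[:3,3]);f=192/np.tan(np.radians(c["vertical_fov"])/2)
    a=np.arctan2(np.hypot(p[0],p[1]),p[2]);n=np.hypot(p[0],p[1]);return c["cx"]+f*a*p[0]/n,c["cy"]+f*a*p[1]/n
E
python3 - <<'E'
from plant import *
from h import *
s=read_state();c=read_camera("wrist")
for P in((.5695,-.0183,.194),(.5695,-.0183,.144),(.5665,-.073,.1455)):print(wpix(c,s,P))
E
```

```text
(np.float64(258.78041754156135), np.float64(203.92770956017748))
(np.float64(257.9518928668814), np.float64(188.5958039369805))
(np.float64(315.70546706284455), np.float64(192.7055438862215))
```

>>> jog_arm:
  motion: [1,0.002,0.011,0.09,0,0,0,1,0.002,0.011,0.15,0,0,0,1,0.002,0.011,0.186,0,0,0,1,0.002,0.011,0.186,0,0,0,1,0.002,0.011,0.186,0,0,0]

```text
t: 2.35
tool_pos: [0.5673, -0.0237, 0.1565]
orientation: [-3.141, -0.01, 0.0]
force: [0.1, 0.1, 0.2]
opening: 0.0928
```

>>> jog_arm:
  motion: [0,0,0,0,0,0,0,0,0,0,0,0,0,0,0,0,0,0,0,0,0,0,0,0,0,0,0,0,0,0,0,0,0,0,0,0,0,0,0,0,0,0]
  grip_force: 30

```text
t: 2.95
tool_pos: [0.5672, -0.0236, 0.1565]
orientation: [-3.141, -0.011, 0.0]
force: [-0.4, 0.3, 0.8]
opening: 0.0492
```

```bash
python3 - <<'E'
from plant import *
import cv2,numpy as np
s=read_state();print(s["tool_pos"],s["orientation"],s["force"],s["opening"])
c=read_camera("scene");cv2.imwrite("pics/s2.png",c["frame"][:,:,::-1])
E
```

```text
[ 0.56724789 -0.02361408  0.15650513] [-3.14066392e+00 -1.05273174e-02  3.40362212e-04] [-0.39161161  0.30019999  0.75595327] 0.04918973616827915
```

View pics/s2.png

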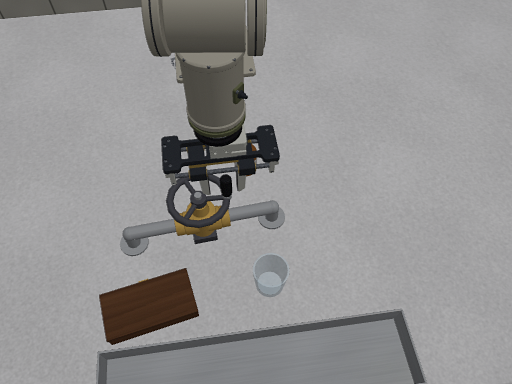

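>>> jog_arm:
  motion: [0.4,0.004,-0.009,0.002,0,0,0,0,0.004,-0.009,0.002,0,0,0,0,0.004,-0.009,0.002,0,0,0,0,0.004,-0.009,0.002,0,0,0,0,0.004,-0.009,0.002,0,0,0,0,0.004,-0.009,0.002,0,0,0]

```text
t: 3.6
tool_pos: [0.5693, -0.0187, 0.1556]
orientation: [-3.14, -0.011, 0.0]
force: [-0.2, 3.2, 0.6]
opening: 0.0213
```

```bash
cat >>h.py <<'E'
from plant import read_state
C=np.array([.5665,-.0735]);RAD=.055
def info(s,C=C):
    d=s["tool_pos"][:2]-C;a=np.arctan2(d[1],d[0]);t=np.array([-np.sin(a),np.cos(a)]);F=s["force"]
    print("t %.2f ang %.3f r %.4f z %.4f Ft(ccw) %.2f Fr %.2f Fz %.2f op %.4f"%(s["t"],a,np.hypot(*d),s["tool_pos"][2],F[:2]@t,F[:2]@d/np.hypot(*d),F[2],s["opening"]));return a
def plan(steps,da,lead=0,hold=0,C=C,z=.1555):
    s=read_state();a=info(s,C);M=R.from_rotvec(s["orientation"]).as_matrix();out=[]
    # turn back to straight-down, x ahead
    w=(R.from_matrix(M.T)*R.from_rotvec([np.pi,0,0])).as_rotvec()/(np.pi/2)
    for i in list(range(1,steps+1))+[steps]*hold:
        b=a+da*i;p=np.r_[C+RAD*np.array([np.cos(b),np.sin(b)]),z]
        d=M.T@(p-s["tool_pos"])/.5;out+=[0]+[round(x,3) for x in d]+[0,0,0]
    print("turn err",w.round(3));print(out)
E
python3 -c "
from h import *
plan(8,-.1)"
```

```text
t 3.60 ang 1.520 r 0.0549 z 0.1556 Ft(ccw) 0.35 Fr 3.14 Fz 0.56 op 0.0213
turn err [-0.001  0.     0.004]
[0, np.float64(0.011), np.float64(0.001), np.float64(0.0), 0, 0, 0, 0, np.float64(0.022), np.float64(0.003), np.float64(0.0), 0, 0, 0, 0, np.float64(0.032), np.float64(0.007), np.float64(0.0), 0, 0, 0, 0, np.float64(0.042), np.float64(0.011), np.float64(0.0), 0, 0, 0, 0, np.float64(0.052), np.float64(0.016), np.float64(0.0), 0, 0, 0, 0, np.float64(0.061), np.float64(0.023), np.float64(0.0), 0, 0, 0, 0, np.float64(0.069), np.float64(0.03), np.float64(0.0), 0, 0, 0, 0, np.float64(0.077), np.float64(0.038), np.float64(0.0), 0, 0, 0]
```

>>> jog_arm:
  motion: [0,0.011,0.001,0,0,0,0,0,0.022,0.003,0,0,0,0,0,0.032,0.007,0,0,0,0,0,0.042,0.011,0,0,0,0,0,0.052,0.016,0,0,0,0,0,0.061,0.023,0,0,0,0,0,0.069,0.03,0,0,0,0,0,0.077,0.038,0,0,0,0]

```text
t: 4.4
tool_pos: [0.6073, -0.0366, 0.1551]
orientation: [-3.138, -0.012, 0.004]
force: [-4.7, 5.9, 2.1]
opening: 0.0214
```

```bash
sed -i 's/round(x,3)/round(float(x),3)/' h.py; python3 -c "
from h import *
plan(7,-.1)"
```

```text
t 4.40 ang 0.735 r 0.0551 z 0.1551 Ft(ccw) 7.52 Fr 0.46 Fz 2.09 op 0.0214
turn err [-0.002  0.002  0.005]
[0, 0.007, 0.009, -0.001, 0, 0, 0, 0, 0.013, 0.018, -0.001, 0, 0, 0, 0, 0.018, 0.028, -0.001, 0, 0, 0, 0, 0.022, 0.038, -0.001, 0, 0, 0, 0, 0.025, 0.048, -0.001, 0, 0, 0, 0, 0.027, 0.059, -0.001, 0, 0, 0, 0, 0.028, 0.07, -0.001, 0, 0, 0]
```

>>> jog_arm:
  motion: [0,0.007,0.009,-0.001,0,0,0,0,0.013,0.018,-0.001,0,0,0,0,0.018,0.028,-0.001,0,0,0,0,0.022,0.038,-0.001,0,0,0,0,0.025,0.048,-0.001,0,0,0,0,0.027,0.059,-0.001,0,0,0,0,0.028,0.07,-0.001,0,0,0]

```text
t: 5.1
tool_pos: [0.6214, -0.0704, 0.1551]
orientation: [-3.136, -0.013, 0.006]
force: [-1.7, 7.4, 0.6]
opening: 0.0212
```

```bash
python3 -c "
from h import *
plan(3,-.1)"
```

```text
t 5.10 ang 0.057 r 0.0550 z 0.1551 Ft(ccw) 7.45 Fr -1.32 Fz 0.63 op 0.0212
turn err [-0.004  0.003  0.005]
[0, -0.0, 0.011, -0.001, 0, 0, 0, 0, -0.001, 0.022, -0.001, 0, 0, 0, 0, -0.003, 0.033, -0.001, 0, 0, 0]
```

>>> jog_arm:
  motion: [0,0,0.011,-0.001,0,0,0,0,-0.001,0.022,-0.001,0,0,0,0,-0.003,0.033,-0.001,0,0,0]

```text
t: 5.4
tool_pos: [0.6201, -0.0857, 0.1551]
orientation: [-3.133, -0.014, 0.008]
force: [-1.2, 7.2, 0.6]
opening: 0.0217
```

```bash
python3 -c "
from h import *
plan(3,-.1)"
```

```text
t 5.40 ang -0.224 r 0.0550 z 0.1551 Ft(ccw) 6.75 Fr -2.80 Fz 0.62 op 0.0217
turn err [-0.005  0.003  0.006]
[0, -0.003, 0.011, -0.001, 0, 0, 0, 0, -0.007, 0.021, -0.001, 0, 0, 0, 0, -0.012, 0.03, -0.001, 0, 0, 0]
```

>>> jog_arm:
  motion: [0,-0.003,0.011,-0.001,0,0,0,0,-0.007,0.021,-0.001,0,0,0,0,-0.012,0.03,-0.001,0,0,0]

```text
t: 5.7
tool_pos: [0.6147, -0.0997, 0.1552]
orientation: [-3.131, -0.015, 0.007]
force: [1.9, 7.7, -0.7]
opening: 0.0213
```

```bash
python3 -c "
from h import *
plan(3,-.1)"
```

```text
t 5.70 ang -0.498 r 0.0549 z 0.1552 Ft(ccw) 7.63 Fr -1.99 Fz -0.72 op 0.0213
turn err [-0.007  0.003  0.006]
[0, -0.006, 0.009, -0.001, 0, 0, 0, 0, -0.012, 0.018, -0.001, 0, 0, 0, 0, -0.02, 0.026, -0.001, 0, 0, 0]
```

>>> jog_arm:
  motion: [0,-0.006,0.009,-0.001,-0.003,0.001,0.003,0,-0.012,0.018,-0.001,-0.006,0.002,0.005,0,-0.02,0.026,-0.001,-0.007,0.003,0.006]

```text
t: 6.0
tool_pos: [0.606, -0.1113, 0.1556]
orientation: [-3.139, -0.001, -0.003]
force: [5.3, 10.0, -0.1]
opening: 0.0215
```

```bash
sed -i 's/+\[0,0,0\]$/+[round(float(x),3) for x in w]/' h.py; python3 -c "
from h import *
plan(3,-.1)"
```

```text
t 6.00 ang -0.763 r 0.0547 z 0.1556 Ft(ccw) 10.89 Fr -3.06 Fz -0.05 op 0.0215
turn err [-0.001 -0.001  0.   ]
[0, -0.007, 0.008, 0.0, -0.001, -0.001, 0.0, 0, -0.016, 0.015, 0.0, -0.001, -0.001, 0.0, 0, -0.026, 0.021, 0.0, -0.001, -0.001, 0.0]
```

>>> jog_arm:
  motion: [0,0,0,0,0,0,0,0,0,0,0,0,0,0]

```text
t: 6.2
tool_pos: [0.6073, -0.1097, 0.1557]
orientation: [-3.137, -0.002, -0.007]
force: [4.7, 8.0, -1.3]
opening: 0.0217
```

```bash
python3 -c "
from h import *
plan(2,-.05)"
```

```text
t 6.20 ang -0.726 r 0.0545 z 0.1557 Ft(ccw) 9.09 Fr -1.83 Fz -1.30 op 0.0217
turn err [-0.003 -0.003  0.001]
[0, -0.003, 0.005, 0.0, -0.003, -0.003, 0.001, 0, -0.007, 0.008, 0.0, -0.003, -0.003, 0.001]
```

>>> jog_arm:
  motion: [0,-0.005,0.007,0,-0.003,-0.003,0.001,0,-0.01,0.012,0,-0.003,-0.003,0.001]

```text
t: 6.4
tool_pos: [0.6037, -0.1137, 0.1555]
orientation: [-3.138, -0.001, -0.003]
force: [5.4, 9.4, -1.3]
opening: 0.0212
```

```bash
python3 -c "
from h import *
plan(2,-.05,hold=1)"
```

```text
t 6.40 ang -0.825 r 0.0548 z 0.1555 Ft(ccw) 10.29 Fr -3.23 Fz -1.34 op 0.0212
turn err [-0.002 -0.001  0.001]
[0, -0.004, 0.004, 0.0, -0.002, -0.001, 0.001, 0, -0.008, 0.007, 0.0, -0.002, -0.001, 0.001, 0, -0.008, 0.007, 0.0, -0.002, -0.001, 0.001]
```

>>> jog_arm:
  motion: [0,-0.005,0.005,0,-0.002,-0.001,0.001,0,-0.01,0.009,0,-0.002,-0.001,0.001,0,-0.01,0.009,0,-0.002,-0.001,0.001]

```text
t: 6.7
tool_pos: [0.6003, -0.1165, 0.1557]
orientation: [-3.138, -0.0, -0.005]
force: [7.2, 9.7, -1.8]
opening: 0.0208
```

```bash
python3 -c "
from h import *
plan(2,-.05,hold=1)"
```

```text
t 6.70 ang -0.904 r 0.0547 z 0.1557 Ft(ccw) 11.70 Fr -3.15 Fz -1.85 op 0.0208
turn err [-0.002 -0.002  0.   ]
[0, -0.004, 0.004, 0.0, -0.002, -0.002, 0.0, 0, -0.009, 0.007, 0.0, -0.002, -0.002, 0.0, 0, -0.009, 0.007, 0.0, -0.002, -0.002, 0.0]
```

```bash
python3 -c "
from h import *
plan(8,.12)"
```

```text
t 6.70 ang -0.904 r 0.0547 z 0.1557 Ft(ccw) 11.70 Fr -3.15 Fz -1.85 op 0.0208
turn err [-0.002 -0.002  0.   ]
[0, 0.01, -0.008, 0.0, -0.002, -0.002, 0.0, 0, 0.019, -0.018, 0.0, -0.002, -0.002, 0.0, 0, 0.027, -0.029, 0.001, -0.002, -0.002, 0.0, 0, 0.033, -0.041, 0.001, -0.002, -0.002, 0.0, 0, 0.037, -0.053, 0.001, -0.002, -0.002, 0.0, 0, 0.041, -0.066, 0.001, -0.002, -0.002, 0.0, 0, 0.042, -0.079, 0.001, -0.002, -0.002, 0.0, 0, 0.042, -0.092, 0.001, -0.002, -0.002, 0.0]
```

>>> jog_arm:
  motion: [0,0.01,-0.008,0,-0.002,-0.002,0,0,0.019,-0.018,0,-0.002,-0.002,0,0,0.027,-0.029,0,-0.002,-0.002,0,0,0.033,-0.041,0,-0.002,-0.002,0,0,0.037,-0.053,0,-0.002,-0.002,0,0,0.041,-0.066,0,-0.002,-0.002,0,0,0.042,-0.079,0,-0.002,-0.002,0,0,0.042,-0.092,0,-0.002,-0.002,0]

```text
t: 7.5
tool_pos: [0.6211, -0.0701, 0.1556]
orientation: [3.142, 0.0, -0.0]
force: [-2.0, -1.5, -3.2]
opening: 0.0217
```

```bash
python3 -c "
from h import *
plan(2,.06)"
```

```text
t 7.50 ang 0.062 r 0.0547 z 0.1556 Ft(ccw) -1.35 Fr -2.09 Fz -3.21 op 0.0217
turn err [0. 0. 0.]
[0, -0.0, -0.007, 0.0, 0.0, 0.0, 0.0, 0, -0.001, -0.013, 0.0, 0.0, 0.0, 0.0]
```

>>> jog_arm:
  motion: [0,0,-0.007,0,0,0,0,0,-0.001,-0.014,0,0,0,0]

```text
t: 7.7
tool_pos: [0.6203, -0.0628, 0.1555]
orientation: [3.141, 0.0, -0.001]
force: [-3.9, -1.3, -2.0]
opening: 0.0216
```

```bash
python3 -c "
from h import *
plan(2,.06)"
```

```text
t 7.70 ang 0.195 r 0.0549 z 0.1555 Ft(ccw) -0.53 Fr -4.11 Fz -2.02 op 0.0216
turn err [0. 0. 0.]
[0, -0.001, -0.006, 0.0, 0.0, 0.0, 0.0, 0, -0.003, -0.013, 0.0, 0.0, 0.0, 0.0]
```

>>> jog_arm:
  motion: [0,-0.001,-0.006,0,0,0,0,0,-0.003,-0.013,0,0,0,0]

```text
t: 7.9
tool_pos: [0.6187, -0.0564, 0.1554]
orientation: [3.141, -0.0, -0.001]
force: [-3.2, -2.0, -2.0]
opening: 0.0216
```

```bash
python3 -c "
from h import *
plan(2,.06)"
```

```text
t 7.90 ang 0.317 r 0.0549 z 0.1554 Ft(ccw) -0.86 Fr -3.69 Fz -1.99 op 0.0216
turn err [ 0.     0.001 -0.   ]
[0, -0.002, -0.006, -0.0, 0.0, 0.001, -0.0, 0, -0.005, -0.012, -0.0, 0.0, 0.001, -0.0]
```

>>> jog_arm:
  motion: [0,-0.003,-0.006,0,0,0,0,0,-0.006,-0.012,0,0,0,0]

```text
t: 8.1
tool_pos: [0.6159, -0.0502, 0.1557]
orientation: [3.141, -0.0, 0.0]
force: [0.4, 0.1, -2.5]
opening: 0.0213
```

```bash
python3 -c "
from h import *
plan(2,.06)"
```

```text
t 8.10 ang 0.441 r 0.0547 z 0.1557 Ft(ccw) -0.12 Fr 0.41 Fz -2.51 op 0.0213
turn err [ 0. -0. -0.]
[0, -0.002, -0.006, 0.0, 0.0, -0.0, -0.0, 0, -0.006, -0.012, 0.0, 0.0, -0.0, -0.0]
```

>>> jog_arm:
  motion: [0,-0.003,-0.006,0,0,0,0,0,-0.006,-0.012,0,0,0,0]

```text
t: 8.3
tool_pos: [0.6127, -0.044, 0.1556]
orientation: [3.141, -0.0, -0.0]
force: [-2.2, -1.7, -1.6]
opening: 0.0215
```

```bash
python3 -c "
from h import *
plan(2,.06)"
```

```text
t 8.30 ang 0.568 r 0.0548 z 0.1556 Ft(ccw) -0.24 Fr -2.75 Fz -1.63 op 0.0215
turn err [ 0.  0. -0.]
[0, -0.003, -0.006, 0.0, 0.0, 0.0, -0.0, 0, -0.007, -0.011, 0.0, 0.0, 0.0, -0.0]
```

>>> jog_arm:
  motion: [0,-0.003,-0.006,0,0,0,0,0,-0.007,-0.011,0,0,0,0]

```text
t: 8.5
tool_pos: [0.6089, -0.0384, 0.1555]
orientation: [3.141, -0.0, -0.001]
force: [-2.7, -1.7, -2.5]
opening: 0.0212
```

```bash
python3 -c "
from h import *
plan(2,.06)"
```

```text
t 8.50 ang 0.692 r 0.0550 z 0.1555 Ft(ccw) 0.39 Fr -3.12 Fz -2.51 op 0.0212
turn err [ 0.001  0.    -0.   ]
[0, -0.004, -0.005, -0.0, 0.001, 0.0, -0.0, 0, -0.009, -0.01, -0.0, 0.001, 0.0, -0.0]
```

>>> jog_arm:
  motion: [0,-0.004,-0.005,0,0,0,0,0,-0.009,-0.01,0,0,0,0]

```text
t: 8.7
tool_pos: [0.6046, -0.0339, 0.1557]
orientation: [3.139, -0.001, 0.001]
force: [2.3, -7.8, -3.9]
opening: 0.0212
```

```bash
python3 -c "
from h import *
plan(2,.06)"
```

```text
t 8.70 ang 0.805 r 0.0550 z 0.1557 Ft(ccw) -7.02 Fr -4.04 Fz -3.91 op 0.0212
turn err [ 0.001 -0.    -0.   ]
[0, -0.005, -0.004, 0.0, 0.001, -0.0, -0.0, 0, -0.01, -0.009, 0.0, 0.001, -0.0, -0.0]
```

```bash
python3 -c "
from h import *
plan(8,.12)"
```

```text
t 8.70 ang 0.805 r 0.0550 z 0.1557 Ft(ccw) -7.02 Fr -4.04 Fz -3.91 op 0.0212
turn err [ 0.001 -0.    -0.   ]
[0, -0.01, -0.009, 0.0, 0.001, -0.0, -0.0, 0, -0.021, -0.016, 0.0, 0.001, -0.0, -0.0, 0, -0.033, -0.022, 0.0, 0.001, -0.0, -0.0, 0, -0.045, -0.026, 0.0, 0.001, -0.0, -0.0, 0, -0.058, -0.029, 0.0, 0.001, -0.0, -0.0, 0, -0.071, -0.031, 0.0, 0.001, -0.0, -0.0, 0, -0.084, -0.03, 0.0, 0.001, -0.0, -0.0, 0, -0.097, -0.029, 0.0, 0.001, -0.0, -0.0]
```

>>> jog_arm:
  motion: [0,-0.01,-0.009,0,0.001,0,0,0,-0.021,-0.016,0,0.001,0,0,0,-0.033,-0.022,0,0.001,0,0,0,-0.045,-0.026,0,0.001,0,0,0,-0.058,-0.029,0,0.001,0,0,0,-0.071,-0.031,0,0.001,0,0,0,-0.084,-0.03,0,0.001,0,0,0,-0.097,-0.029,0,0.001,0,0]

```text
t: 9.5
tool_pos: [0.5577, -0.0191, 0.1561]
orientation: [3.141, -0.001, 0.008]
force: [8.2, -2.1, -8.8]
opening: 0.0212
```

```bash
python3 -c "
from h import *
plan(8,.12)"
```

```text
t 9.50 ang 1.731 r 0.0551 z 0.1561 Ft(ccw) -7.79 Fr -3.35 Fz -8.76 op 0.0212
turn err [ 0.    -0.003 -0.   ]
[0, -0.013, 0.003, 0.001, 0.0, -0.003, -0.0, 0, -0.025, 0.008, 0.001, 0.0, -0.003, -0.0, 0, -0.037, 0.013, 0.001, 0.0, -0.003, -0.0, 0, -0.048, 0.021, 0.001, 0.0, -0.003, -0.0, 0, -0.058, 0.029, 0.001, 0.0, -0.003, -0.0, 0, -0.067, 0.039, 0.001, 0.0, -0.003, -0.0, 0, -0.075, 0.049, 0.001, 0.0, -0.003, -0.0, 0, -0.081, 0.061, 0.001, 0.0, -0.003, -0.0]
```

>>> jog_arm:
  motion: [0,-0.013,0.003,0.002,0,-0.003,0,0,-0.025,0.008,0.002,0,-0.003,0,0,-0.037,0.013,0.002,0,-0.003,0,0,-0.048,0.021,0.002,0,-0.003,0,0,-0.058,0.029,0.002,0,-0.003,0,0,-0.067,0.039,0.002,0,-0.003,0,0,-0.075,0.049,0.002,0,-0.003,0,0,-0.081,0.061,0.002,0,-0.003,0]

```text
t: 10.3
tool_pos: [0.518, -0.0473, 0.1556]
orientation: [-3.138, -0.001, -0.005]
force: [0.9, 8.7, -0.7]
opening: 0.0214
```

```bash
python3 -c "
from h import *
plan(8,.12)"
```

```text
t 10.30 ang 2.647 r 0.0551 z 0.1556 Ft(ccw) -8.11 Fr 3.38 Fz -0.69 op 0.0214
turn err [-0.002 -0.002  0.   ]
[0, -0.005, 0.012, 0.0, -0.002, -0.002, 0.0, 0, -0.009, 0.025, 0.0, -0.002, -0.002, 0.0, 0, -0.012, 0.038, 0.0, -0.002, -0.002, 0.0, 0, -0.013, 0.051, 0.0, -0.002, -0.002, 0.0, 0, -0.012, 0.064, -0.0, -0.002, -0.002, 0.0, 0, -0.01, 0.077, -0.0, -0.002, -0.002, 0.0, 0, -0.007, 0.09, -0.0, -0.002, -0.002, 0.0, 0, -0.001, 0.102, -0.0, -0.002, -0.002, 0.0]
```

>>> jog_arm:
  motion: [0,-0.005,0.012,0,-0.002,-0.002,0,0,-0.009,0.025,0,-0.002,-0.002,0,0,-0.012,0.038,0,-0.002,-0.002,0,0,-0.013,0.051,0,-0.002,-0.002,0,0,-0.012,0.064,0,-0.002,-0.002,0,0,-0.01,0.077,0,-0.002,-0.002,0,0,-0.007,0.09,0,-0.002,-0.002,0,0,-0.001,0.102,0,-0.002,-0.002,0]

```text
t: 11.1
tool_pos: [0.5167, -0.0967, 0.1556]
orientation: [-3.138, -0.002, 0.003]
force: [-8.2, 5.2, 2.6]
opening: 0.0212
```

```bash
python3 -c "
from h import *
plan(3,.12,hold=1)"
```

```text
t 11.10 ang -2.706 r 0.0549 z 0.1556 Ft(ccw) -8.14 Fr 5.25 Fz 2.63 op 0.0212
turn err [-0.002  0.001  0.001]
[0, 0.006, 0.012, 0.0, -0.002, 0.001, 0.001, 0, 0.014, 0.022, 0.0, -0.002, 0.001, 0.001, 0, 0.023, 0.032, -0.0, -0.002, 0.001, 0.001, 0, 0.023, 0.032, -0.0, -0.002, 0.001, 0.001]
```

>>> jog_arm:
  motion: [0,0.006,0.012,0,-0.002,0.001,0.001,0,0.014,0.022,0,-0.002,0.001,0.001,0,0.023,0.032,0,-0.002,0.001,0.001,0,0.023,0.032,0,-0.002,0.001,0.001]

```text
t: 11.5
tool_pos: [0.5277, -0.1122, 0.1556]
orientation: [-3.14, 0.0, 0.003]
force: [-6.6, 0.5, 1.6]
opening: 0.0213
```

```bash
python3 -c "
from h import *
plan(1,-.03,hold=1)"
```

```text
t 11.50 ang -2.357 r 0.0548 z 0.1556 Ft(ccw) -5.03 Fr 4.36 Fz 1.65 op 0.0213
turn err [-0.001  0.001 -0.   ]
[0, -0.003, -0.002, 0.0, -0.001, 0.001, -0.0, 0, -0.003, -0.002, 0.0, -0.001, 0.001, -0.0]
```

>>> jog_arm:
  motion: [0,-0.004,-0.002,0,0,0,0,0,-0.004,-0.002,0,0,0,0,1,-0.004,-0.002,0,0,0,0,1,-0.004,-0.002,0,0,0,0,1,-0.004,-0.002,0,0,0,0,1,-0.004,-0.002,0,0,0,0,1,-0.004,-0.002,0,0,0,0,1,-0.004,-0.002,0,0,0,0]

```text
t: 12.3
tool_pos: [0.5258, -0.1113, 0.1557]
orientation: [-3.14, 0.0, 0.002]
force: [0.4, -0.8, 0.6]
opening: 0.0653
```

Released; now straight up, still opening.

>>> jog_arm:
  motion: [1,0,0,0,0,0,0,1,0,0,-0.02,0,0,0,1,0,0,-0.08,0,0,0,1,0,0,-0.16,0,0,0,1,0,0,-0.24,0,0,0,1,0,0,-0.28,0,0,0,1,0,0,-0.28,0,0,0]

```text
t: 13.0
tool_pos: [0.5278, -0.112, 0.301]
orientation: [3.14, -0.0, 0.01]
force: [0.8, 0.3, 0.1]
opening: 0.0929
```

```bash
python3 - <<'E'
from plant import *
import cv2,numpy as np
s=read_state();print(s["tool_pos"],s["orientation"],s["force"],s["opening"])
for n in("wrist","scene"):
    c=read_camera(n);cv2.imwrite(f"pics/{n}9.png",c["frame"][:,:,::-1]);np.save(f"pics/{n}9.npy",c,allow_pickle=True)
E
```

```text
[ 0.52780076 -0.11201026  0.30099081] [ 3.14041008e+00 -2.48016241e-04  9.73643658e-03] [0.7711969  0.29777234 0.12496216] 0.09286950586123142
```

View pics/wrist9.png

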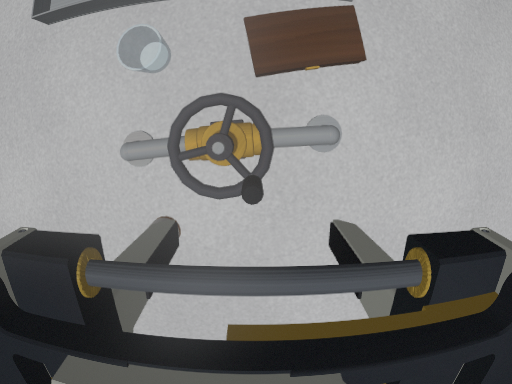

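View pics/scene9.png

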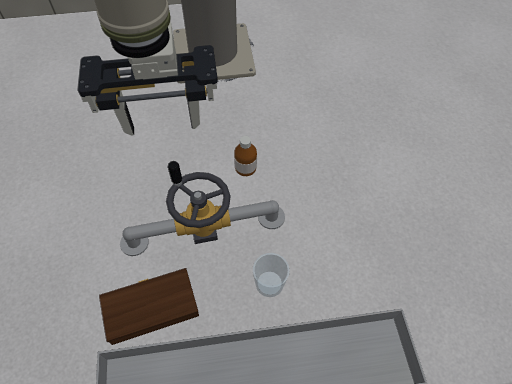

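```bash
python3 -c "
from plant import *
print(close_job())"
```

```text
the job is handed in; nothing more can be done
None
```

I closed the valve to its seat, then opened it again by about half a turn of stem drive. The job went in at about 13 s of the 67 s allowed. The stem height was not measured directly; it follows from the wheel angles and forces below.

- **Closing:** I pinched the handle and turned clockwise. Drive force was about 7–7.5 N. At the seat, the force rose from 9.1 to 10.3 to 11.7 N over about 0.18 rad, close to the stated seat stiffness. I stopped at 11.7 N, well under the 16 N limit.
- **Opening:** Turning back, the tangential force stayed near 0 to 1.4 N in the free play. It jumped to 7 N between wheel angles 0.69 and 0.81 rad, which puts the play at about 84°, inside the given 50–100°. From the estimated start of drive at 0.76 rad I turned to 3.93 rad. That is about 3.17 rad driven, or 0.50 turn, uncertain by about 0.02 turn.
- **Release and last checks:** I backed off slightly, opened the gripper and raised it to z = 0.30 m. The force readings were then within the sensor noise of about 1 N. By eye, the last scene picture shows the bottle, beaker and slide box where they were at the start.
- **Disagreements:** Side forces of 3–5 N showed up while carrying the handle round, and once about 9 N pulling down. I put these down to a small error in the estimated wheel centre and grip height. Nothing slipped. None of my checks failed.

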